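# Grip the tin in the press chuck, unlatch the press arm and hold it up

## Task

Turn the chuck sleeve of the tin press clockwise by its upright peg until the three jaws grip the tin, so that it cannot come up with the arm. Then pull the arm's spring latch sideways by its knob, lift the press arm off its ball and finish while holding the arm raised and still in the gripper, its nose about 10 cm higher than it was, with the tin standing in the closed jaws. Do not knock the tin over, and leave everything else on the table where it is.

Things in the scene. Friction and masses are not known exactly. Their poses are not given: they have to be found in the camera images.
- fixture: Bench tin press fixed to the table: grey base plate 220 x 400 mm, 12 thick; round chuck in the middle, arm hinge at its +y end, ball mount at its -y end. Origin on the table under the chuck's axis; x across the arm, y along it from ball to hinge, z up. Place and yaw vary; at yaw 0 its -x side faces the robot. In its frame (mm): chuck axis (0, 0), ball (0, -160, 118), hinge pin (0, 140, 128).
- sleeve (a joint): Turn of the chuck sleeve (knurled dark ring, 172 mm across, 13 to 32 mm above the table), rad, 0 to 1.1; grows CLOCKWISE seen from above, closing the jaws 12 mm per rad. Starts at 0 to 0.25; the jaws meet the centred tin at about 0.75. Friction 0.35 Nm (3 N at the peg); stays where left. Push the peg on after the jaws meet the tin until it resists with 8 to 12 N: a sound grip.
- sleeve_peg (a point): Centre of the top of the sleeve's upright handle peg: round steel, 18 mm diameter, 28 to 145 mm above the table, 125 mm from the chuck axis, on the fixture's -x side. At sleeve = 0 it lies 9.7 degrees past the -x direction towards -y; closing carries it round the chuck axis towards +y. Free to pinch from above.
- jaw0: Chuck jaw, steel block 22 mm radial x 18 mm wide, 24 mm tall, standing on the chuck (its underside 37.5 mm above the table), at 60 degrees from the fixture's +x towards +y. Origin at its underside about 0.5 mm inside its inner face, which looks to the chuck axis. Slides radially, coupled to the sleeve; smooth face.
- jaw1: The same jaw at 180 degrees (the fixture's -x side).
- jaw2: The same jaw at 300 degrees.
- tin: The closed tin that stands loosely on the chuck between the jaws, under the press arm's pad: 73 mm diameter, 60 mm tall, about 0.2 kg; origin at the centre of its underside, z up, 36 mm above the table. Starts up to 3 mm off the chuck axis; the jaws centre it. 4 mm lie between its top and the pad.
- press_arm: Press arm (tongue): grey bar 36 mm wide, 22 thick, with a coupler box 60 x 76 mm at its nose over the ball; lies level along the fixture's -y. Origin on the hinge pin, 128 mm above the table; axes as the fixture's while down. Swings up about the pin (fixture x axis) to 1.0 rad; 3 to 5 N to lift at the nose; falls back if let go. With the latch shut it lifts no more than about 2 mm.
- nose (a point): Centre of the top of the coupler box, above the ball, 300 mm from the hinge pin along the arm and 22 mm above the pin's height; 150 mm above the table while down.
- latch (a joint): Travel of the spring latch on the press arm, m, 0 shut to 0.016 fully pulled; grows as its knob is pulled sideways AWAY from the arm, along the fixture's -x. Its bolt clears the ball from about 0.009; pull it nearly to the stop. Spring 4 N at 0 to 10 N at 0.016; snaps shut if let go. The latch swings up with the arm, so the grip that pulls the knob also lifts the arm by it.
- latch_knob (a point): Centre of the top of the latch knob: upright dark steel tab, 14 mm thick along the pull (fixture x), 24 mm along the arm, from 150 to 196 mm above the table while the arm is down, 49 mm to the -x side of the arm's centre line, beside the nose. It stands wholly above the coupler's top, its two faces free for fingers from above.
- ball (a point): Centre of the steel ball (40 mm diameter, flat cut beneath at 10 mm below its centre) on its mount, 118 mm above the table, hidden by the coupler from above.
- tin_b: Bystander: another such tin, 73 mm diameter, 60 mm tall, on the table beside the press on the robot's side. Origin: centre of the underside.
- tin_c: Bystander: another such tin, on the table. Origin: centre of the underside.
- tin_d: Bystander: taller tin, 73 mm diameter, 100 mm tall, on the table. Origin: centre of the underside.
- cap: Bystander: brass screw cap, 44 mm diameter, 11 mm tall, lying on the press's base plate. Origin: centre of the underside.
- tape_roll: Bystander: cardboard ring, 90 mm diameter, 45 mm tall, on the table behind the press. Origin: centre of the underside.
- lid_stack: Bystander: stack of tin lids, 72 mm diameter, 17 mm tall, on the table. Origin: centre of the underside.
- driver: Bystander: screwdriver with a black handle, lying on the table. Origin: at its underside; long axis x.
There are look-alikes about, which are no part of the job. What is shaped like the tin but green is not meant.

How it is judged:
By the outcome, as a careful person would: the job done as asked, in the order asked, and still so for the second after the job is handed in, while the arm keeps its last pose, push and grip.
It also fails if it takes over 54 s, if anything falls off the work surface, if the arm or the gripper's body presses on something with over 40 N, if the wrist force passes 120 N, or if a joint passes its speed limit or range.

## Robot

A 7-joint arm with a two-finger parallel gripper is mounted at the origin on the work surface. World frame = base frame: x ahead of the robot, y to its left, z up, the work surface at z = 0. Lengths are in mm, angles in rad, forces in N, time in s.
With the tool pointing down it reaches from about 400 to 925 mm from the base axis. Payload 5.6 kg.
Tool frame: the origin (TCP) lies at the very end of the fingers, on their centre line; the grasp point (between the pads) lies 19 mm behind it; z points along the fingers, y is the line along which they close (so a half turn about z gives the same grasp; the last joint's range is limited). The gripper opens to 85 mm and grips with 20 to 120 N. Pads are 22 mm wide; open, the fingers measure 114 mm over their backs; the gripper's body (76 mm by 85 mm) begins 54 mm behind the grasp point. The pads swing forward as they close: fully open they stand 13 mm farther back than shut.
Start: joints at [1.11, 0.468, -0.012, 1.603, 0.006, 1.071, -0.056], TCP at [263.699, -594.114, 231.29] pointing down, gripper open.
Joint ranges: [-2.53, 2.53], [-0.31, 2.02], [-1.57, 1.55], [0.28, 2.44], [-1.29, 4.43], [0.15, 1.84], [-2.92, 2.92]. Speed limits (rad/s): [2.57, 2.57, 3.14, 3.14, 3.14, 3.14, 3.14].

## Interface

Orientations are given as a rotation vector (axis times angle).
In Python, from workcell import env, eyes gives the robot as it stands.
- The arm moves only by the tool play_rows, never from a script. Its argument "rows" is a list of rows, each an object with "twist": the turn, a rotation vector about the tool's x, y, z in parts of the range, where 1.0 means 180 degrees, a list of three; "slide": the shift along the tool's x, y, z in shares of 0.6 m (1.0 is 0.6 m), a list of three; "claw": the finger opening in mm, from 0 to 85.4. In form: [{"twist": [rx, ry, rz], "slide": [dx, dy, dz], "claw": claw}, ...]. A call has 1 to 12 rows; each row is the pose to reach, as a shift and turn from the pose commanded when the call began, along the tool's axes at that moment; what a row does not reach only later rows make up. A row lasts 1/12 s, in which the tool goes at most 41.7 mm and 7.16 degrees, less where a joint would pass 70% of its speed; a pose out of reach is approached as far as the arm can. No shift or turn number may pass 1 either way. A call with a gripper value outside its range is refused whole. The fingers move at their own pace and stop on an object; "squeeze" is the grip in N (left out, the last holds). Time passes only in rows, so rows that repeat a pose let the fingers close. It gives the time, the measured TCP pose, the force, the opening and the grip force at its end, in the units of the state.
- env.get_state(): the state, without advancing time (a new reading comes with each control period).
- eyes.get_image(name): name is "scene" or "top" or "wrist"; returns a dict with "image" (420x560x3 uint8, red, green, blue), "camera_matrix" (3x3 intrinsics, pixels), "rvec" (rotation vector, rad) and "tvec" (3), from world to camera coordinates, as OpenCV has them; the wrist camera has in their place "T_tool_cam" (4x4, takes a point from camera to tool coordinates, whose origin is the TCP and whose axes are the flange's). Camera axes: x right, y down, z forward; pixel columns grow to the right and rows downward; lengths in mm; the calibration is good to about 2 mm. A picture is of the moment at which its call begins: read the wrist's pose just before it. There is no depth.
- env.finish_job(): hands the job in; it is judged then, once.
The state is a dict: "time": time; "joints": joint angles; "qvel": joint speeds; "joint_efforts": joint torques, N m; "ee_pos": TCP position; "ee_rot": TCP orientation; "ft_force": force on the tool from outside, world axes, zero at the start; "moment": the same for the moment, N m; "grip_width": finger opening in mm; "grip_force": force on a finger pad.
Only numpy, scipy, OpenCV 4.12 (cv2) and the standard library are available. Lean on these libraries where they do the work, as an engineer would, in place of code of your own. Each camera call takes 0.05 s, during which the arm holds its last target. There are 200 camera calls.

## Working session

There is one attempt and no reset: what is moved stays moved. The work goes in short steps, Python scripts to look and compute and a tool call to move; the robot and the scene stay as the last step left them, time stands still between calls to the robot, and variables do not carry over. Pictures are saved under pics/ and viewed, at most 10 in all, crops included, and the job is handed in when it is done.

Besides the shell and the picture viewer there is one more tool, called after "Call:" in YAML: its name, and indented under it one key for each argument. play_rows: Moves the arm, as the interface text tells. Its arguments: {"type":"object","properties":{"rows":{"type":"array","items":{"type":"object","properties":{"twist":{"type":"array","items":{"type":"number"}},"slide":{"type":"array","items":{"type":"number"}},"claw":{"type":"number"}}}},"squeeze":{"type":"number"}},"required":["rows"]}

```bash
mkdir -p pics; cat > h.py <<'E'
import numpy as np, cv2
from workcell import env, eyes
def cap(n):
    d=eyes.get_image(n); return d
def save(d,p,crop=None,s=1):
    im=cv2.cvtColor(d["image"],cv2.COLOR_RGB2BGR)
    if crop: x0,y0,x1,y1=crop; im=im[y0:y1,x0:x1]
    cv2.imwrite(p,cv2.resize(im,None,fx=s,fy=s,interpolation=cv2.INTER_CUBIC))
def ray(d,uv):
    K=np.array(d["camera_matrix"]);R=cv2.Rodrigues(np.array(d["rvec"],float))[0];t=np.array(d["tvec"],float).ravel()
    p=cv2.undistortPoints(np.array([[uv]],float),K,None).ravel()
    return -R.T@t, R.T@np.array([p[0],p[1],1.])
def onz(d,uv,z):
    o,r=ray(d,uv); return o+r*(z-o[2])/r[2]
def proj(d,P):
    return cv2.projectPoints(np.array(P,float).reshape(-1,3),np.array(d["rvec"],float),np.array(d["tvec"],float),np.array(d["camera_matrix"]),None)[0].reshape(-1,2)
E
python3 - <<'E'
from h import *
import pickle
a=cap("top");b=cap("scene")
pickle.dump((a,b),open("v0.pkl","wb"))
save(a,"pics/top.png",None,1.4);save(b,"pics/scene.png",None,1.4)
for d in(a,b): print(ray(d,(280,210)))
s=env.get_state();print(s["time"],s["ee_pos"],s["ee_rot"],s["ft_force"],s["grip_width"])
E
```

```text
(array([ 388.58574503,   15.07993245, 1197.94543993]), array([ 0.14395528, -0.01457292, -0.98963771]))
(array([1434.87490569, -271.00741834,  999.61708242]), array([-0.69467647,  0.20027895, -0.69091057]))
0.1 [ 263.46316879 -593.63689796  230.43514946] [-3.07177661e+00 -6.51108003e-01  7.39643131e-04] [ 1.36788316e-04 -7.51587016e-02 -1.59530540e-01] 85.4284951685718
```

View pics/top.png

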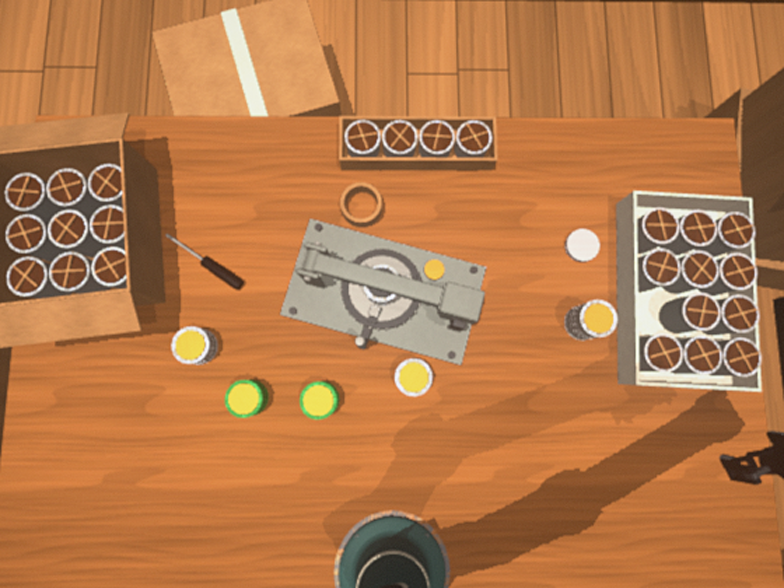

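View pics/scene.png

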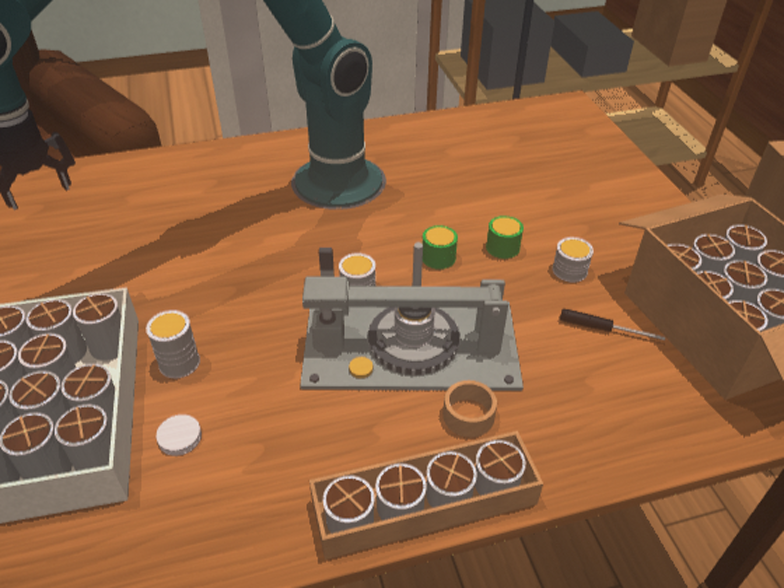

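Top view: the press is in the middle, with its hinge at about (315,255) and its nose at about (463,300) in the enlarged picture. The upright peg is near (361,341) and the dark knob near (457,322). Beside the press stand tin_b (413,377) and the cap (434,269), with green look-alike tins at (245,398) and (318,400).

Things that could be mistaken for what I want:
- **Peg:** the peg (361,341), the hinge post (312,258) or the base bolts (293,310).
- **Knob:** the knob (457,322) or the ball mount.
- **Tin:** the one under the arm at (382,285), versus tin_b, the green tins, and the tins in boxes.

I'll check the choice in one close crop.

```bash
python3 - <<'E'
from h import *
import pickle
a,b=pickle.load(open("v0.pkl","rb"))
im=a["image"]
C=[onz(a,(u/1.4,v/1.4),12)[:2] for u,v in[(312,220),(486,265),(461,364),(282,316)]]
C=np.array(C);print(C.round(1)); 
print([np.linalg.norm(C[i]-C[(i+1)%4]).round(1) for i in range(4)])
# +y dir : from right (ball) to left (hinge)
yd=(C[0]-C[1])+(C[3]-C[2]); yaw=np.arctan2(-yd[0],yd[1]);c=C.mean(0);print(c,np.degrees(yaw))
R=np.array([[np.cos(yaw),-np.sin(yaw)],[np.sin(yaw),np.cos(yaw)]])
def F(x,y,z): return np.r_[c+R@[x,y],z]
th=np.radians(9.7)
P=dict(peg0=F(-125*np.cos(th),-125*np.sin(th),145),knob=F(-49,-160,196),nose=F(0,-160,150),chuck=F(0,0,36),
 c1=F(-110,-200,12),c2=F(110,-200,12),c3=F(110,200,12),c4=F(-110,200,12))
for k,p in P.items(): print(k,p.round(1),proj(a,p).round(1),proj(b,p).round(1))
for d,n in((a,"a"),(b,"b")):
  img=cv2.cvtColor(d["image"],cv2.COLOR_RGB2BGR)
  x0,y0,x1,y1=(190,140,370,275) if n=="a" else (200,160,400,300)
  s=4 if n=="a" else 4
  cr=cv2.resize(img[y0:y1,x0:x1],None,fx=s,fy=s,interpolation=cv2.INTER_CUBIC)
  for k,p in P.items():
    u=((proj(d,p)[0]-[x0,y0]+.5)*s).astype(int); cv2.drawMarker(cr,tuple(map(int,u)),(0,0,255),cv2.MARKER_CROSS,10,1)
  cv2.imwrite(f"pics/crop_{n}.png",cr)
E
```

```text
[[ 725.3  171.7]
 [ 624.1 -207.2]
 [ 411.2 -147.3]
 [ 514.7  231.6]]
[np.float64(392.2), np.float64(221.2), np.float64(392.8), np.float64(219.0)]
[568.8203253   12.21376376] -15.1155305580427
peg0 [444.4  24.  145. ] [[270.9 246.7]] [[283.9 173.8]]
knob [ 479.8 -129.5  196. ] [[331.5 231.2]] [[228.4 176.9]]
nose [ 527.1 -142.3  150. ] [[333.4 215. ]] [[228.2 204.1]]
chuck [568.8  12.2  36. ] [[275.2 206.3]] [[292.  235.8]]
c1 [ 410.5 -152.2   12. ] [[330.9 260.2]] [[219.6 213.3]]
c2 [ 622.9 -209.6   12. ] [[347.9 189.7]] [[212.8 274.6]]
c3 [727.2 176.6  12. ] [[221.3 156.6]] [[372.5 274.3]]
c4 [514.8 234.   12. ] [[200.6 225.7]] [[361.5 213.3]]
```

View pics/crop_a.png

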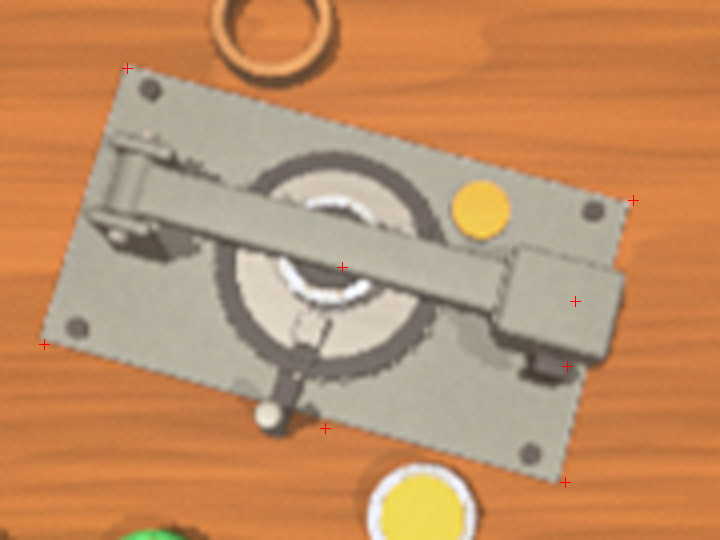

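View pics/crop_b.png

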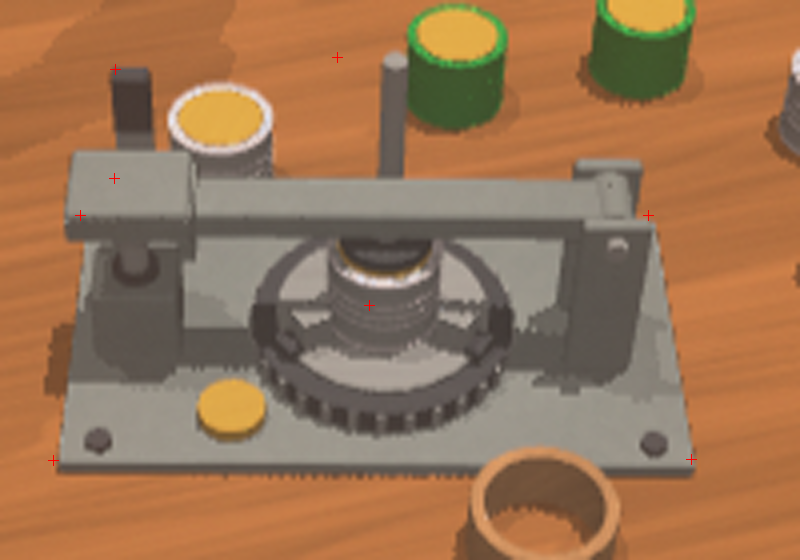

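The crops confirm the choice. The peg top is at (268,414) in the top crop and (396,61) in the scene crop. The knob is at about (547,372) in the top crop and (131,72) in the scene crop. The tin under the arm has a white rim and is not green. The peg is well away from its sleeve = 0 marker, so I'll triangulate.

```bash
python3 - <<'E'
from h import *
import pickle
a,b=pickle.load(open("v0.pkl","rb"))
A=lambda u,v:(190+u/4-.375,140+v/4-.375)
B=lambda u,v:(200+u/4-.375,160+v/4-.375)
def tri(p,q):
    o1,d1=ray(a,p);o2,d2=ray(b,q)
    M=np.stack([d1,-d2],1);s=np.linalg.lstsq(M,o2-o1,rcond=None)[0]
    x,y=o1+d1*s[0],o2+d2*s[1];return (x+y)/2,np.linalg.norm(x-y)
for n,p,q in(("peg",A(268,414),B(396,61)),("knob",A(547,372),B(131,72))): print(n,*[np.round(v,1) for v in tri(p,q)])
print("peg z145",onz(a,A(268,414),145),onz(b,B(396,61),145))
print("knob z196 scene",onz(b,B(131,72),196))
for n,p,q in(("c2",(630,203),None),("c1",(561,481),None),("c3",(127,67),None),("c4",(43,342),None)): print(n,onz(a,A(*p),12).round(1))
print("scene c2,c3",onz(b,B(58,467),12).round(1),onz(b,B(693,466),12).round(1))
for n,p in(("c1",(512,247)),("top far right",(624,272)),("near right",(604,358)),("nl",(491,316))): print("box",onz(a,A(*p),150).round(1))
print("box scene",[onz(b,B(*p),150).round(1) for p in((70,150),(190,150),(195,222),(67,222))])
E
```

```text
peg [454.2  61.9 141. ] 0.4
knob [ 476.6 -118.3  188.7] 1.7
peg z145 [453.88842975  61.57893514 145.        ] [458.78710635  60.55363839 145.        ]
knob z196 scene [ 484.89200213 -120.46231634  196.        ]
c2 [ 620.7 -207.1   12. ]
c1 [ 411.5 -149.1   12. ]
c3 [727.7 176.3  12. ]
c4 [516.5 234.8  12. ]
scene c2,c3 [ 629.5 -207.3   12. ] [732.9 175.2  12. ]
box [ 564.  -101.1  150. ]
box [ 546.8 -175.7  150. ]
box [ 489.3 -160.6  150. ]
box [517.6 -86.1 150. ]
box scene [array([ 494.8, -164. ,  150. ]), array([514.3, -91.6, 150. ]), array([ 578. , -103.2,  150. ]), array([ 558. , -177.5,  150. ])]
```

```bash
cat >> h.py <<'E'
from scipy.spatial.transform import Rotation as Ro
YAW=np.radians(-15.1)
def down(phi,tilt=0.):
    "tool z down, tool y at world angle phi (deg); tilt about tool y (deg)"
    p=np.radians(phi); y=np.array([np.cos(p),np.sin(p),0]); z=np.array([0,0,-1.])
    return Ro.from_matrix(np.stack([np.cross(y,z),y,z],1))*Ro.from_euler("y",tilt,degrees=True)
def plan(pos,R):
    s=env.get_state(); Rn=Ro.from_rotvec(s["ee_rot"]); p=np.array(s["ee_pos"])
    print("slide",Rn.inv().apply(np.array(pos)-p).round(1),"twist",np.degrees((Rn.inv()*R).as_rotvec()).round(2),"t",round(s["time"],2),"pos",p.round(1),"F",np.array(s["ft_force"]).round(1),"w",round(s["grip_width"],1),"gf",round(float(s["grip_force"]),1))
E
python3 - <<'E'
from h import *
import pickle
a,b=pickle.load(open("v0.pkl","rb"))
A=lambda u,v:(190+u/4-.375,140+v/4-.375)
print("ring",onz(a,A(328,265),32), onz(b,(200+382/4,160+330/4),32))
print(Ro.from_rotvec(env.get_state()["ee_rot"]).as_matrix().round(3))
plan([456,61,260],down(72))
E
```

```text
ring [570.61626807  22.6389131   32.        ] [590.49162696  15.51004366  32.        ]
[[ 0.914  0.406 -0.001]
 [ 0.406 -0.914  0.001]
 [-0.    -0.002 -1.   ]]
slide [ 441.6 -520.3  -28.8] twist [-5.0000e-02 -1.1000e-01 -1.3806e+02] t 0.1 pos [ 263.5 -593.6  230.4] F [ 0.  -0.1 -0.2] w 85.4 gf 0.0
```

The rows are not in the units I measure in: shifts go in shares of 0.6 m and turns go in shares of 180 degrees. I convert before sending: -520 mm / 600 = -0.8667, 442 mm / 600 = 0.7367, -138 degrees / 180 = -0.7667.

Call:
play_rows:
  rows:
    - {"twist": [0,0,-0.7667],"slide": [0.7367,-0.8667,-0.1],"claw": 85}
    - {"twist": [0,0,-0.7667],"slide": [0.7367,-0.8667,-0.1],"claw": 85}
    - {"twist": [0,0,-0.7667],"slide": [0.7367,-0.8667,-0.1],"claw": 85}
    - {"twist": [0,0,-0.7667],"slide": [0.7367,-0.8667,-0.1],"claw": 85}
    - {"twist": [0,0,-0.7667],"slide": [0.7367,-0.8667,-0.1],"claw": 85}
    - {"twist": [0,0,-0.7667],"slide": [0.7367,-0.8667,-0.1],"claw": 85}
    - {"twist": [0,0,-0.7667],"slide": [0.7367,-0.8667,-0.1],"claw": 85}
    - {"twist": [0,0,-0.7667],"slide": [0.7367,-0.8667,-0.1],"claw": 85}
    - {"twist": [0,0,-0.7667],"slide": [0.7367,-0.8667,-0.1],"claw": 85}
    - {"twist": [0,0,-0.7667],"slide": [0.7367,-0.8667,-0.1],"claw": 85}
    - {"twist": [0,0,-0.7667],"slide": [0.7367,-0.8667,-0.1],"claw": 85}
    - {"twist": [0,0,-0.7667],"slide": [0.7367,-0.8667,-0.1],"claw": 85}

```text
time: 1.1
ee_pos: [404.4, -114.4, 275.2]
ee_rot: [1.797, 2.577, -0.001]
ft_force: [0.8, -0.6, 0.6]
grip_width: 85.0
grip_force: 0.0
```

```bash
python3 - <<'E'
from h import *
plan([456,61,270],down(72)); print(np.round(env.get_state()["joints"],2))
E
```

```text
slide [146.8 109.    5.1] twist [-3.000e-02  2.000e-02 -5.179e+01] t 1.1 pos [ 404.4 -114.4  275.2] F [ 0.8 -0.6  0.6] w 85.0 gf 0.0
[ 0.73  0.06 -0.54  2.05  0.03  1.04  0.52]
```

Converted, 147 mm / 600 = 0.245, 109 mm / 600 = 0.1817, -52 degrees / 180 = -0.2889.

Call:
play_rows:
  rows:
    - {"twist": [0,0,-0.2889],"slide": [0.245,0.1817,0.0083],"claw": 60}
    - {"twist": [0,0,-0.2889],"slide": [0.245,0.1817,0.0083],"claw": 60}
    - {"twist": [0,0,-0.2889],"slide": [0.245,0.1817,0.0083],"claw": 60}
    - {"twist": [0,0,-0.2889],"slide": [0.245,0.1817,0.0083],"claw": 60}
    - {"twist": [0,0,-0.2889],"slide": [0.245,0.1817,0.0083],"claw": 60}
    - {"twist": [0,0,-0.2889],"slide": [0.245,0.1817,0.0083],"claw": 60}
    - {"twist": [0,0,-0.2889],"slide": [0.245,0.1817,0.0083],"claw": 60}
    - {"twist": [0,0,-0.2889],"slide": [0.245,0.1817,0.0083],"claw": 60}
    - {"twist": [0,0,-0.2889],"slide": [0.245,0.1817,0.0083],"claw": 60}
    - {"twist": [0,0,-0.2889],"slide": [0.245,0.1817,0.0083],"claw": 60}

```text
time: 1.93
ee_pos: [456.9, 58.8, 269.8]
ee_rot: [-0.497, -3.101, 0.0]
ft_force: [0.4, 0.1, -0.2]
grip_width: 60.1
grip_force: 0.0
```

```bash
cat >> h.py <<'E'
def wcap():
    "wrist picture as a world-calibrated view like the fixed cameras"
    s=env.get_state(); d=eyes.get_image("wrist")
    T=np.eye(4);T[:3,:3]=Ro.from_rotvec(s["ee_rot"]).as_matrix();T[:3,3]=s["ee_pos"]
    W=np.linalg.inv(T@np.array(d["T_tool_cam"]))
    d["rvec"]=Ro.from_matrix(W[:3,:3]).as_rotvec();d["tvec"]=W[:3,3];return d
E
python3 - <<'E'
from h import *
import pickle
w=wcap();pickle.dump(w,open("w1.pkl","wb"))
plan([456,61,270],down(72)); print(np.round(env.get_state()["joints"],2))
for p in([456,61,145],[484,-119,196],[572,22,36]):print(proj(w,p))
save(w,"pics/w1.png",None,1.4)
E
```

```text
slide [ 1.6  1.8 -0.1] twist [-0.01 -0.02 -0.21] t 1.98 pos [457.   58.8 269.9] F [-0.1  0.2  0.3] w 59.8 gf 0.0
[ 0.52  0.18 -0.79  1.96  0.15  1.05  0.92]
[[281.36394707 196.81892465]]
[[ 96.95277906 303.76058829]]
[[280.24829518 257.13436528]]
```

View pics/w1.png

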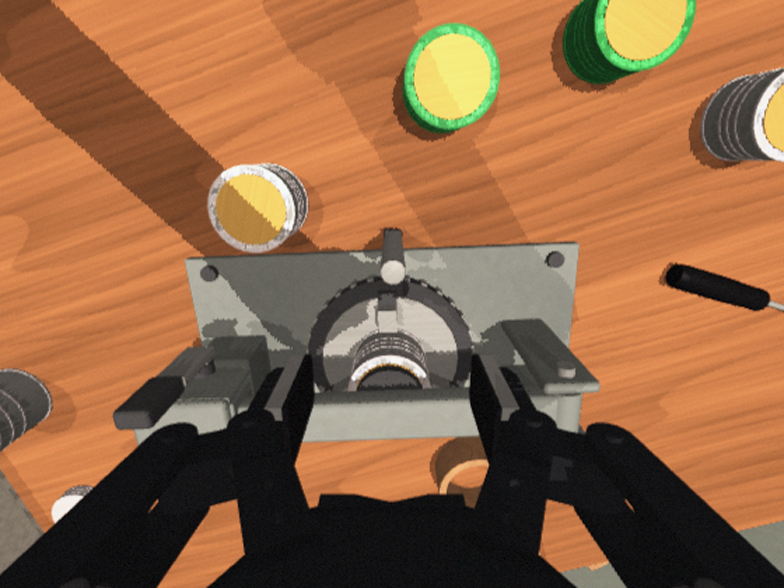

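The wrist view shows the peg top at (393,271) and the knob's tab at about (150,402), in enlarged pixels. Both are close to the predictions. I'll refine the peg position.

```bash
python3 - <<'E'
from h import *
import pickle
w=pickle.load(open("w1.pkl","rb"));a,b=pickle.load(open("v0.pkl","rb"))
g=w["image"][175:215,260:305].astype(int)
m=((g.min(2)>150)&(g.max(2)-g.min(2)<40)).astype(np.uint8)
n,l,st,ce=cv2.connectedComponentsWithStats(m);print(st,ce+[260,175])
P=onz(w,(393/1.4-.15,271/1.4-.15),145);print(P)
c=np.array([572.5,22.5]);v=P[:2]-c;print(np.linalg.norm(v),np.degrees(np.arctan2(v[1],v[0])))
# jaws/ chuck: base plate corners from wrist (robot-side edge)
for uv in((188,258),(578,243)):print(onz(w,np.array(uv)/1.4,12))
E
```

```text
[[   0    0   45   40 1438]
 [  12    5   33   23  329]
 [   0    8    6    4   11]
 [   9    9    3    4    7]
 [   5   39    5    1    5]
 [  24   38    8    2   10]] [[281.5132128  195.04867872]
 [285.13069909 191.73860182]
 [261.90909091 184.90909091]
 [269.85714286 185.14285714]
 [267.         214.        ]
 [287.1        213.8       ]]
[452.55701262  61.32571149 145.        ]
126.07044100557708 162.06316083048586
[ 410.34376145 -142.06865111   12.        ]
[518.44207024 234.72265854  12.        ]
```

```bash
python3 - <<'E'
from h import *
plan([453.5,61.5,100],down(72))
E
```

```text
slide [  4.1   1.5 169.9] twist [-0.01 -0.02 -0.21] t 1.98 pos [457.   58.8 269.9] F [-0.1  0.2  0.3] w 59.8 gf 0.0
```

Converted, 170 mm / 600 = 0.2833, 145 mm / 600 = 0.2417.

Call:
play_rows:
  rows:
    - {"twist": [0,0,0],"slide": [0.0067,0.0025,0.0667],"claw": 60}
    - {"twist": [0,0,0],"slide": [0.0067,0.0025,0.1333],"claw": 60}
    - {"twist": [0,0,0],"slide": [0.0067,0.0025,0.1917],"claw": 60}
    - {"twist": [0,0,0],"slide": [0.0067,0.0025,0.2417],"claw": 60}
    - {"twist": [0,0,0],"slide": [0.0067,0.0025,0.2833],"claw": 60}
    - {"twist": [0,0,0],"slide": [0.0067,0.0025,0.2833],"claw": 40}
    - {"twist": [0,0,0],"slide": [0.0067,0.0025,0.2833],"claw": 28}
    - {"twist": [0,0,0],"slide": [0.0067,0.0025,0.2833],"claw": 24}
    - {"twist": [0,0,0],"slide": [0.0067,0.0025,0.2833],"claw": 15}
    - {"twist": [0,0,0],"slide": [0.0067,0.0025,0.2833],"claw": 10}
    - {"twist": [0,0,0],"slide": [0.0067,0.0025,0.2833],"claw": 10}
    - {"twist": [0,0,0],"slide": [0.0067,0.0025,0.2833],"claw": 10}
  squeeze: 40

```text
time: 2.98
ee_pos: [454.9, 61.6, 101.7]
ee_rot: [0.495, 3.099, -0.0]
ft_force: [-1.4, 0.2, 7.3]
grip_width: 17.2
grip_force: 39.4
```

```bash
python3 - <<'E'
from h import *
s=env.get_state();c=np.array([572.5,22.5])
v=np.array(s["ee_pos"])[:2]-c;r=np.linalg.norm(v);a0=np.degrees(np.arctan2(v[1],v[0]));print(r,a0,s["moment"])
for d in(-2,-4,-10,-16,-22,-28,-31,-34):
  t=np.radians(a0+d);print(d);plan([*(c+r*np.array([np.cos(t),np.sin(t)])),s["ee_pos"][2]],down(72+d))
E
```

```text
123.94715589285005 161.5893903045154 [-0.07444017  0.42079127 -0.05261998]
-2
slide [-0.1  4.3  0. ] twist [0.03 0.17 1.85] t 2.98 pos [454.9  61.6 101.7] F [-1.4  0.2  7.3] w 17.2 gf 39.4
-4
slide [-0.3  8.6  0. ] twist [0.03 0.17 3.85] t 2.98 pos [454.9  61.6 101.7] F [-1.4  0.2  7.3] w 17.2 gf 39.4
-10
slide [-2.  21.5  0. ] twist [0.04 0.17 9.85] t 2.98 pos [454.9  61.6 101.7] F [-1.4  0.2  7.3] w 17.2 gf 39.4
-16
slide [-5.  34.1  0. ] twist [ 0.05  0.17 15.85] t 2.98 pos [454.9  61.6 101.7] F [-1.4  0.2  7.3] w 17.2 gf 39.4
-22
slide [-9.2 46.4  0. ] twist [ 0.06  0.17 21.85] t 2.98 pos [454.9  61.6 101.7] F [-1.4  0.2  7.3] w 17.2 gf 39.4
-28
slide [-14.8  58.1   0.1] twist [ 0.07  0.16 27.85] t 2.98 pos [454.9  61.6 101.7] F [-1.4  0.2  7.3] w 17.2 gf 39.4
-31
slide [-18.   63.8   0.1] twist [ 0.07  0.16 30.85] t 2.98 pos [454.9  61.6 101.7] F [-1.4  0.2  7.3] w 17.2 gf 39.4
-34
slide [-21.5  69.2   0.1] twist [ 0.08  0.16 33.85] t 2.98 pos [454.9  61.6 101.7] F [-1.4  0.2  7.3] w 17.2 gf 39.4
```

Converted, 54.3 mm / 600 = 0.0905, 17.2 mm / 600 = 0.0287, 26 degrees / 180 = 0.1444.

Call:
play_rows:
  rows:
    - {"twist": [0,0,0.0111],"slide": [0,0.0067,0],"claw": 10}
    - {"twist": [0,0,0.0278],"slide": [-0.0008,0.0178,0],"claw": 10}
    - {"twist": [0,0,0.0444],"slide": [-0.0022,0.0287,0],"claw": 10}
    - {"twist": [0,0,0.0611],"slide": [-0.004,0.0393,0],"claw": 10}
    - {"twist": [0,0,0.0778],"slide": [-0.0065,0.05,0],"claw": 10}
    - {"twist": [0,0,0.0944],"slide": [-0.0093,0.0603,0],"claw": 10}
    - {"twist": [0,0,0.1111],"slide": [-0.0128,0.0705,0],"claw": 10}
    - {"twist": [0,0,0.1222],"slide": [-0.0153,0.0773,0],"claw": 10}
    - {"twist": [0,0,0.1333],"slide": [-0.0182,0.084,0],"claw": 10}
    - {"twist": [0,0,0.1444],"slide": [-0.0213,0.0905,0],"claw": 10}
    - {"twist": [0,0,0.1444],"slide": [-0.0213,0.0905,0],"claw": 10}

```text
time: 3.9
ee_pos: [485.4, 108.7, 101.7]
ee_rot: [1.181, 2.906, 0.002]
ft_force: [4.2, -3.8, 5.5]
grip_width: 17.0
grip_force: 39.7
```

```bash
cat > pg.py <<'E'
from h import *
s=env.get_state();c=np.array([572.5,22.5])
v=np.array(s["ee_pos"])[:2]-c;r=np.linalg.norm(v);a0=np.degrees(np.arctan2(v[1],v[0]));t=np.radians(a0)
f=np.array(s["ft_force"])[:2];print("r",r,"ang",a0,"turned",161.6-a0,"F tang ccw",f@[-np.sin(t),np.cos(t)],"rad",f@[np.cos(t),np.sin(t)],"Mz",s["moment"][2])
for d in(-2,-4,-6,-8):
  t=np.radians(a0+d);plan([*(c+124*np.array([np.cos(t),np.sin(t)])),s["ee_pos"][2]],down(72-161.6+a0+d))
E
python3 pg.py
```

```text
r 122.53845239030426 ang 135.28193664956362 turned 26.318063350436375 F tang ccw -0.2390038696746366 rad -5.622393962800323 Mz -0.04315499209466464
slide [1.3 4.3 0. ] twist [0.18 0.23 2.1 ] t 3.9 pos [485.4 108.7 101.7] F [ 4.2 -3.8  5.5] w 17.0 gf 39.7
slide [1.1 8.7 0. ] twist [0.18 0.22 4.1 ] t 3.9 pos [485.4 108.7 101.7] F [ 4.2 -3.8  5.5] w 17.0 gf 39.7
slide [ 0.7 13.   0. ] twist [0.19 0.22 6.1 ] t 3.9 pos [485.4 108.7 101.7] F [ 4.2 -3.8  5.5] w 17.0 gf 39.7
slide [ 0.1 17.3  0.1] twist [0.19 0.22 8.1 ] t 3.9 pos [485.4 108.7 101.7] F [ 4.2 -3.8  5.5] w 17.0 gf 39.7
```

Converted, 8.6 mm / 600 = 0.0143, 6.5 mm / 600 = 0.0108, 4 degrees / 180 = 0.0222.

Call:
play_rows:
  rows:
    - {"twist": [0,0,0.0111],"slide": [-0.0017,0.0072,0],"claw": 10}
    - {"twist": [0,0,0.0167],"slide": [-0.0025,0.0108,0],"claw": 10}
    - {"twist": [0,0,0.0222],"slide": [-0.0028,0.0143,0],"claw": 10}
    - {"twist": [0,0,0.0222],"slide": [-0.0028,0.0143,0],"claw": 10}
    - {"twist": [0,0,0.0222],"slide": [-0.0028,0.0143,0],"claw": 10}

```text
time: 4.32
ee_pos: [491.3, 114.0, 101.7]
ee_rot: [1.279, 2.866, 0.001]
ft_force: [-0.8, -2.1, 8.6]
grip_width: 17.1
grip_force: 40.0
```

```bash
python3 pg.py
```

```text
r 122.3629251103646 ang 131.59300762257251 turned 30.00699237742748 F tang ccw 2.0158907009217764 rad -1.024871174488266 Mz 0.06356322927731478
slide [1.5 4.3 0. ] twist [0.12 0.13 1.92] t 4.32 pos [491.3 114.  101.7] F [-0.8 -2.1  8.6] w 17.1 gf 40.0
slide [1.3 8.7 0. ] twist [0.12 0.13 3.92] t 4.32 pos [491.3 114.  101.7] F [-0.8 -2.1  8.6] w 17.1 gf 40.0
slide [ 0.9 13.   0. ] twist [0.13 0.13 5.92] t 4.32 pos [491.3 114.  101.7] F [-0.8 -2.1  8.6] w 17.1 gf 40.0
slide [ 0.3 17.3  0. ] twist [0.13 0.12 7.92] t 4.32 pos [491.3 114.  101.7] F [-0.8 -2.1  8.6] w 17.1 gf 40.0
```

Converted, 4.3 mm / 600 = 0.0072, 2.2 mm / 600 = 0.0037, 2 degrees / 180 = 0.0111.

Call:
play_rows:
  rows:
    - {"twist": [0,0,0.0056],"slide": [-0.0002,0.0037,0],"claw": 10}
    - {"twist": [0,0,0.0111],"slide": [-0.0005,0.0072,0],"claw": 10}
    - {"twist": [0,0,0.0111],"slide": [-0.0005,0.0072,0],"claw": 10}
    - {"twist": [0,0,0.0111],"slide": [-0.0005,0.0072,0],"claw": 10}

```text
time: 4.65
ee_pos: [493.5, 115.8, 101.7]
ee_rot: [1.329, 2.845, -0.003]
ft_force: [-3.6, -3.8, 12.5]
grip_width: 17.0
grip_force: 40.4
```

```bash
python3 pg.py
```

```text
r 122.27173557897298 ang 130.2678548829815 turned 31.332145117018484 F tang ccw 5.203944915875641 rad -0.5489728943471528 Mz 0.22787228537462845
slide [ 1.7  4.3 -0. ] twist [-0.05  0.13  1.27] t 4.65 pos [493.5 115.8 101.7] F [-3.6 -3.8 12.5] w 17.0 gf 40.4
slide [ 1.5  8.6 -0. ] twist [-0.05  0.13  3.27] t 4.65 pos [493.5 115.8 101.7] F [-3.6 -3.8 12.5] w 17.0 gf 40.4
slide [ 1.1 13.  -0. ] twist [-0.05  0.13  5.27] t 4.65 pos [493.5 115.8 101.7] F [-3.6 -3.8 12.5] w 17.0 gf 40.4
slide [ 0.6 17.3 -0. ] twist [-0.05  0.13  7.27] t 4.65 pos [493.5 115.8 101.7] F [-3.6 -3.8 12.5] w 17.0 gf 40.4
```

Converted, 4 mm / 600 = 0.0067, 2 mm / 600 = 0.0033, 1 degrees / 180 = 0.0056.

Call:
play_rows:
  rows:
    - {"twist": [0,0,0.0028],"slide": [-0.0002,0.0033,0],"claw": 10}
    - {"twist": [0,0,0.0056],"slide": [-0.0003,0.0067,0],"claw": 10}
    - {"twist": [0,0,0.0056],"slide": [-0.0003,0.0067,0],"claw": 10}
    - {"twist": [0,0,0.0056],"slide": [-0.0003,0.0067,0],"claw": 10}

```text
time: 4.98
ee_pos: [495.2, 117.2, 101.7]
ee_rot: [-1.355, -2.834, 0.008]
ft_force: [-8.9, -7.2, 18.2]
grip_width: 17.2
grip_force: 41.2
```

```bash
python3 pg.py
```

```text
r 122.21428183462523 ang 129.22593201076424 turned 32.374067989235755 F tang ccw 11.4989506173083 rad 0.03933658994921174 Mz 0.1966119314199673
slide [ 1.7  4.3 -0. ] twist [-0.26  0.12  1.29] t 4.98 pos [495.2 117.2 101.7] F [-8.9 -7.2 18.2] w 17.2 gf 41.2
slide [ 1.5  8.6 -0. ] twist [-0.26  0.13  3.29] t 4.98 pos [495.2 117.2 101.7] F [-8.9 -7.2 18.2] w 17.2 gf 41.2
slide [ 1.2 13.  -0.1] twist [-0.26  0.13  5.29] t 4.98 pos [495.2 117.2 101.7] F [-8.9 -7.2 18.2] w 17.2 gf 41.2
slide [ 0.7 17.3 -0.1] twist [-0.26  0.14  7.29] t 4.98 pos [495.2 117.2 101.7] F [-8.9 -7.2 18.2] w 17.2 gf 41.2
```

The sleeve has turned about 32° from its start, to roughly 0.78 rad, and resists with 11.5 N, which is a sound grip. I'll release and rise.

Converted, -165 mm / 600 = -0.275, -130 mm / 600 = -0.2167, 1 degrees / 180 = 0.0056.

Call:
play_rows:
  rows:
    - {"twist": [0,0,0.0056],"slide": [0,0,0],"claw": 40}
    - {"twist": [0,0,0.0056],"slide": [0,0,0],"claw": 55}
    - {"twist": [0,0,0.0056],"slide": [0,0,0],"claw": 55}
    - {"twist": [0,0,0.0056],"slide": [0,0,-0.0417],"claw": 55}
    - {"twist": [0,0,0.0056],"slide": [0,0,-0.1],"claw": 55}
    - {"twist": [0,0,0.0056],"slide": [0,0,-0.1583],"claw": 55}
    - {"twist": [0,0,0.0056],"slide": [0,0,-0.2167],"claw": 55}
    - {"twist": [0,0,0.0056],"slide": [0,0,-0.275],"claw": 55}
    - {"twist": [0,0,0.0056],"slide": [0,0,-0.275],"claw": 55}

```text
time: 5.73
ee_pos: [500.1, 121.3, 271.9]
ee_rot: [1.374, 2.814, 0.012]
ft_force: [-0.2, 0.4, 0.6]
grip_width: 55.1
grip_force: 0.0
```

```bash
python3 - <<'E'
from h import *
import pickle
plan([450,-106,290],down(-15.4))
a=cap("top");b=cap("scene");pickle.dump((a,b),open("v1.pkl","wb"))
x=cv2.resize(cv2.cvtColor(a["image"],cv2.COLOR_RGB2BGR)[150:270,195:360],None,fx=4,fy=4,interpolation=cv2.INTER_CUBIC)
cv2.imwrite("pics/v1.png",x)
E
```

```text
slide [-148.5 -179.2  -19.3] twist [ 7.400e-01 -1.000e-02  5.336e+01] t 5.73 pos [500.1 121.3 271.9] F [-0.2  0.4  0.6] w 55.1 gf 0.0
```

Converted, -165 mm / 600 = -0.275, -140 mm / 600 = -0.2333, 53.5 degrees / 180 = 0.2972.

Call:
play_rows:
  rows:
    - {"twist": [0.0039,0,0.2972],"slide": [-0.2333,-0.275,-0.0317],"claw": 50}
    - {"twist": [0.0039,0,0.2972],"slide": [-0.2333,-0.275,-0.0317],"claw": 50}
    - {"twist": [0.0039,0,0.2972],"slide": [-0.2333,-0.275,-0.0317],"claw": 50}
    - {"twist": [0.0039,0,0.2972],"slide": [-0.2333,-0.275,-0.0317],"claw": 50}
    - {"twist": [0.0039,0,0.2972],"slide": [-0.2333,-0.275,-0.0317],"claw": 50}
    - {"twist": [0.0039,0,0.2972],"slide": [-0.2333,-0.275,-0.0317],"claw": 50}
    - {"twist": [0.0039,0,0.2972],"slide": [-0.2333,-0.275,-0.0317],"claw": 50}
    - {"twist": [0.0039,0,0.2972],"slide": [-0.2333,-0.275,-0.0317],"claw": 50}
    - {"twist": [0.0039,0,0.2972],"slide": [-0.2333,-0.275,-0.0317],"claw": 50}
    - {"twist": [0.0039,0,0.2972],"slide": [-0.2333,-0.275,-0.0317],"claw": 50}
    - {"twist": [0.0039,0,0.2972],"slide": [-0.2333,-0.275,-0.0317],"claw": 50}

```text
time: 6.75
ee_pos: [452.0, -92.1, 283.1]
ee_rot: [-2.495, -1.898, 0.018]
ft_force: [0.2, 0.2, 0.1]
grip_width: 49.9
grip_force: 0.0
```

```bash
python3 - <<'E'
from h import *
import pickle
w=wcap();pickle.dump(w,open("w2.pkl","wb"))
plan([483,-119,290],down(-15.4)); print(np.round(env.get_state()["joints"],2))
print(proj(w,[483,-119,196])*1.4, proj(w,[455.5,61.6,145])*1.4,proj(w,[495.2,117,145])*1.4)
save(w,"pics/w2.png",None,1.4)
E
```

```text
slide [-17.6  36.9  -7. ] twist [-0.68  0.3  -0.1 ] t 6.8 pos [452.1 -92.2 283.4] F [ 0.3 -0.  -0.5] w 50.0 gf 0.0
[ 0.47  0.12 -0.37  1.96  0.05  1.08 -0.19]
[[453.52101747 322.63038421]] [[330.93335886  32.73120095]] [[ 367.95263659 -100.7455497 ]]
```

View pics/w2.png

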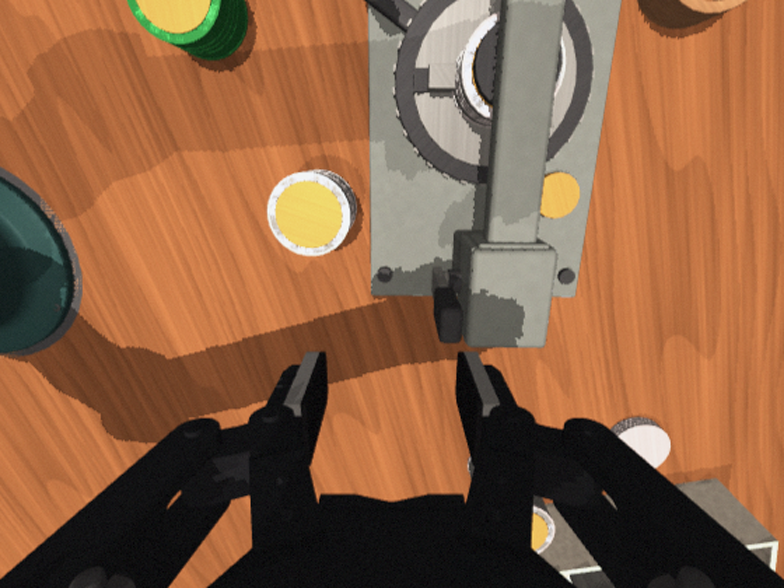

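View pics/v1.png

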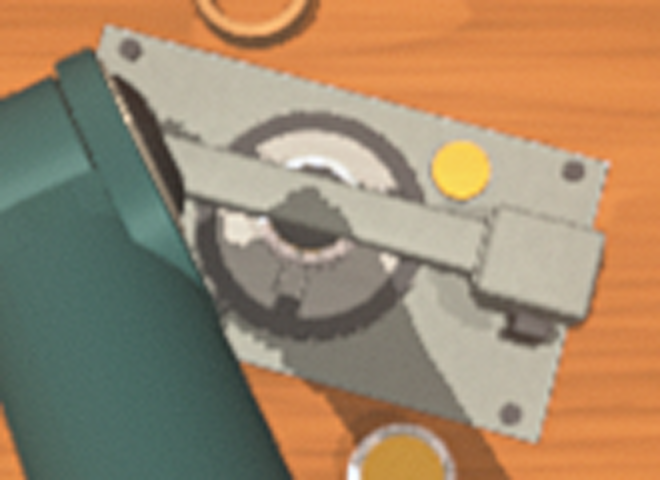

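The wrist view shows the knob's top face centred at about (452,322), matching the prediction of (453.5,322.6). The jaw block touches the tin's rim. In the top view the robot hides the peg, and everything else is in place. Next I go above the knob and descend.

```bash
python3 - <<'E'
from h import *
plan([482.5,-119,162],down(-15.4))
E
```

```text
slide [-17.1  37.9 121. ] twist [-0.68  0.3  -0.1 ] t 6.8 pos [452.1 -92.2 283.4] F [ 0.3 -0.  -0.5] w 50.0 gf 0.0
```

Converted, 70 mm / 600 = 0.1167, 60 mm / 600 = 0.1, -0.7 degrees / 180 = -0.0039.

Call:
play_rows:
  rows:
    - {"twist": [-0.0039,0.0017,0],"slide": [-0.0283,0.0633,0],"claw": 50}
    - {"twist": [-0.0039,0.0017,0],"slide": [-0.0283,0.0633,0.05],"claw": 50}
    - {"twist": [-0.0039,0.0017,0],"slide": [-0.0283,0.0633,0.1],"claw": 50}
    - {"twist": [-0.0039,0.0017,0],"slide": [-0.0283,0.0633,0.1167],"claw": 50}
    - {"twist": [-0.0039,0.0017,0],"slide": [-0.0283,0.0633,0.1167],"claw": 50}

```text
time: 7.22
ee_pos: [481.6, -118.7, 211.1]
ee_rot: [-2.499, -1.898, 0.004]
ft_force: [-0.4, -0.0, 0.0]
grip_width: 50.1
grip_force: 0.0
```

```bash
python3 - <<'E'
from h import *
plan([482.5,-119,162],down(-15.4))
E
```

```text
slide [-0.1  1.2 49.1] twist [-0.26 -0.   -0.15] t 7.22 pos [ 481.6 -118.7  211.1] F [-0.4 -0.   0. ] w 50.1 gf 0.0
```

Converted, 49 mm / 600 = 0.0817, 42 mm / 600 = 0.07, -0.2 degrees / 180 = -0.0011.

Call:
play_rows:
  rows:
    - {"twist": [-0.0011,0,0],"slide": [0,0.0017,0.0417],"claw": 50}
    - {"twist": [-0.0011,0,0],"slide": [0,0.0017,0.07],"claw": 50}
    - {"twist": [-0.0011,0,0],"slide": [0,0.0017,0.0817],"claw": 50}
    - {"twist": [-0.0011,0,0],"slide": [0,0.0017,0.0817],"claw": 35}
    - {"twist": [-0.0011,0,0],"slide": [0,0.0017,0.0817],"claw": 25}
    - {"twist": [-0.0011,0,0],"slide": [0,0.0017,0.0817],"claw": 18}
    - {"twist": [-0.0011,0,0],"slide": [0,0.0017,0.0817],"claw": 5}
    - {"twist": [-0.0011,0,0],"slide": [0,0.0017,0.0817],"claw": 5}
    - {"twist": [-0.0011,0,0],"slide": [0,0.0017,0.0817],"claw": 5}
    - {"twist": [-0.0011,0,0],"slide": [0,0.0017,0.0817],"claw": 5}
  squeeze: 80

```text
time: 8.05
ee_pos: [481.6, -118.6, 166.1]
ee_rot: [-2.503, -1.899, 0.002]
ft_force: [-11.2, 3.6, 10.6]
grip_width: 12.9
grip_force: 78.1
```

```bash
python3 - <<'E'
from h import *
plan([482.5,-119,162],down(-15.4))
E
```

```text
slide [-0.2  0.9  4.1] twist [-0.06  0.07 -0.23] t 8.05 pos [ 481.6 -118.6  166.1] F [-11.2   3.6  10.6] w 12.9 gf 78.1
```

Converted, -15 mm / 600 = -0.025, -12 mm / 600 = -0.02.

Call:
play_rows:
  rows:
    - {"twist": [0,0,0],"slide": [0,-0.005,0],"claw": 5}
    - {"twist": [0,0,0],"slide": [0,-0.01,0],"claw": 5}
    - {"twist": [0,0,0],"slide": [0,-0.015,0],"claw": 5}
    - {"twist": [0,0,0],"slide": [0,-0.02,0],"claw": 5}
    - {"twist": [0,0,0],"slide": [0,-0.025,0],"claw": 5}
    - {"twist": [0,0,0],"slide": [0,-0.025,0],"claw": 5}
    - {"twist": [0,0,0],"slide": [0,-0.025,0],"claw": 5}

```text
time: 8.63
ee_pos: [472.7, -116.1, 166.1]
ee_rot: [2.496, 1.893, 0.011]
ft_force: [7.3, -0.9, -2.0]
grip_width: 12.5
grip_force: 78.2
```

```bash
cat > pl.py <<'E'
from h import *
s=env.get_state();u=np.array([np.cos(np.radians(-15.4)),np.sin(np.radians(-15.4))])
w=np.array([-u[1],u[0]])
d=np.array(s["ee_pos"])-[481.6,-118.6,166.1]
print("pulled",-d[:2]@u,"along y",d[:2]@w,"up",d[2],"F x,y,z fixture",np.array(s["ft_force"])[:2]@u,np.array(s["ft_force"])[:2]@w,s["ft_force"][2],"M",np.round(s["moment"],2),"w",s["grip_width"],s["grip_force"],"t",s["time"])
print(np.round(s["joints"],2),Ro.from_rotvec(s["ee_rot"]).as_matrix().round(3).tolist())
E
python3 pl.py
```

```text
pulled 9.221725901745794 along y 0.0901175613889853 up -0.02318320360512871 F x,y,z fixture 7.332402484480223 1.0355605227922502 -1.9682882668578194 M [-0.16 -0.81 -0.01] w 12.478124921097342 78.17193388938904 t 8.6333
[ 0.46  0.3  -0.34  2.04  0.14  0.81 -0.23] [[0.269, 0.963, 0.011], [0.963, -0.269, -0.003], [0.001, 0.011, -1.0]]
```

Call:
play_rows:
  rows:
    - {"twist": [0,0,0],"slide": [0,-0.005,0],"claw": 5}
    - {"twist": [0,0,0],"slide": [0,-0.01,0],"claw": 5}
    - {"twist": [0,0,0],"slide": [0,-0.0125,0],"claw": 5}
    - {"twist": [0,0,0],"slide": [0,-0.0125,0],"claw": 5}
    - {"twist": [0,0,0],"slide": [0,-0.0125,0],"claw": 5}

```text
time: 9.05
ee_pos: [466.3, -114.3, 166.1]
ee_rot: [2.495, 1.893, 0.013]
ft_force: [8.6, -2.1, -5.0]
grip_width: 13.0
grip_force: 78.0
```

```bash
python3 pl.py; python3 - <<'E'
# rows: rotation of the tool about hinge pin; fixture coords (y,z) of TCP
import numpy as np
y0,z0=-300.,166.1-128
for a in(2,4,6,8,10,12,14,16,18,20):
    t=np.radians(a); # arm up: nose (-y) goes up
    y=y0*np.cos(t)+z0*np.sin(t); z=-y0*np.sin(t)+z0*np.cos(t)
    print(a,"dy(fixture)",round(y-y0,1),"dz",round(z-z0,1))
E
```

```text
pulled 15.920072262769121 along y 0.12662861163053218 up -0.017391329965448676 F x,y,z fixture 8.834022236551505 0.2760267014677198 -5.04284041914912 M [-0.26 -1.24 -0.08] w 12.992577064294167 78.03662538528442 t 9.05
[ 0.46  0.29 -0.34  2.06  0.13  0.8  -0.23] [[0.269, 0.963, 0.013], [0.963, -0.269, -0.003], [0.001, 0.013, -1.0]]
2 dy(fixture) 1.5 dz 10.4
4 dy(fixture) 3.4 dz 20.8
6 dy(fixture) 5.6 dz 31.1
8 dy(fixture) 8.2 dz 41.4
10 dy(fixture) 11.2 dz 51.5
12 dy(fixture) 14.5 dz 61.5
14 dy(fixture) 18.1 dz 71.4
16 dy(fixture) 22.1 dz 81.2
18 dy(fixture) 26.5 dz 90.8
20 dy(fixture) 31.1 dz 100.3
```

The latch is pulled to nearly its stop. Next is a small test lift along the arc.

Converted, -20.8 mm / 600 = -0.0347, 1.5 mm / 600 = 0.0025, -4 degrees / 180 = -0.0222.

Call:
play_rows:
  rows:
    - {"twist": [0,-0.0056,0],"slide": [0.0012,0,-0.0087],"claw": 5}
    - {"twist": [0,-0.0111,0],"slide": [0.0025,0,-0.0173],"claw": 5}
    - {"twist": [0,-0.0167,0],"slide": [0.004,0,-0.026],"claw": 5}
    - {"twist": [0,-0.0222,0],"slide": [0.0057,0,-0.0347],"claw": 5}
    - {"twist": [0,-0.0222,0],"slide": [0.0057,0,-0.0347],"claw": 5}
    - {"twist": [0,-0.0222,0],"slide": [0.0057,0,-0.0347],"claw": 5}

```text
time: 9.55
ee_pos: [467.0, -110.9, 187.0]
ee_rot: [2.46, 1.867, -0.073]
ft_force: [8.8, -2.4, -4.6]
grip_width: 12.7
grip_force: 78.3
```

```bash
python3 pl.py
```

```text
pulled 16.091247592829635 along y 3.596811630952915 up 20.930101847315797 F x,y,z fixture 9.135895174185581 0.00032002251110441193 -4.592455100706599 M [-0.33 -1.24  0.04] w 12.684074228847164 78.29733610153198 t 9.55
[ 0.4   0.26 -0.33  2.04  0.2   0.86 -0.32] [[0.269, 0.963, -0.006], [0.961, -0.269, -0.07], [-0.069, 0.013, -0.998]]
```

Converted, -80.2 mm / 600 = -0.1337, 21.7 mm / 600 = 0.0362, -15.8 degrees / 180 = -0.0878.

Call:
play_rows:
  rows:
    - {"twist": [0,-0.0056,0],"slide": [0.0012,0,-0.0087],"claw": 5}
    - {"twist": [0,-0.0139,0],"slide": [0.0033,0,-0.0217],"claw": 5}
    - {"twist": [0,-0.0222,0],"slide": [0.0057,0,-0.0347],"claw": 5}
    - {"twist": [0,-0.0333,0],"slide": [0.0093,0,-0.0518],"claw": 5}
    - {"twist": [0,-0.0444,0],"slide": [0.0137,0,-0.069],"claw": 5}
    - {"twist": [0,-0.0556,0],"slide": [0.0187,0,-0.0858],"claw": 5}
    - {"twist": [0,-0.0667,0],"slide": [0.0242,0,-0.1025],"claw": 5}
    - {"twist": [0,-0.0778,0],"slide": [0.0302,0,-0.119],"claw": 5}
    - {"twist": [0,-0.0844,0],"slide": [0.034,0,-0.1288],"claw": 5}
    - {"twist": [0,-0.0878,0],"slide": [0.0362,0,-0.1337],"claw": 5}
    - {"twist": [0,-0.0878,0],"slide": [0.0362,0,-0.1337],"claw": 5}
    - {"twist": [0,-0.0878,0],"slide": [0.0362,0,-0.1337],"claw": 5}

```text
time: 10.55
ee_pos: [474.3, -84.5, 265.1]
ee_rot: [2.308, 1.751, -0.389]
ft_force: [12.8, -3.3, -6.1]
grip_width: 12.6
grip_force: 78.3
```

```bash
python3 pl.py; python3 - <<'E'
from h import *
b=cap("scene");save(b,"pics/fin.png",(180,130,420,300),3.3)
a=cap("top");save(a,"pics/fin_top.png",None,1.4)
E
```

```text
pulled 16.11865723584157 along y 30.94922191257257 up 99.02414401225118 F x,y,z fixture 13.228768172093247 0.20094536283636888 -6.073297838048865 M [-0.08 -1.83  0.74] w 12.560240935053615 78.32258105278015 t 10.55
[ 0.19  0.22 -0.34  1.93  0.43  1.17 -0.62] [[0.256, 0.964, -0.078], [0.906, -0.267, -0.328], [-0.337, 0.013, -0.941]]
```

View pics/fin.png

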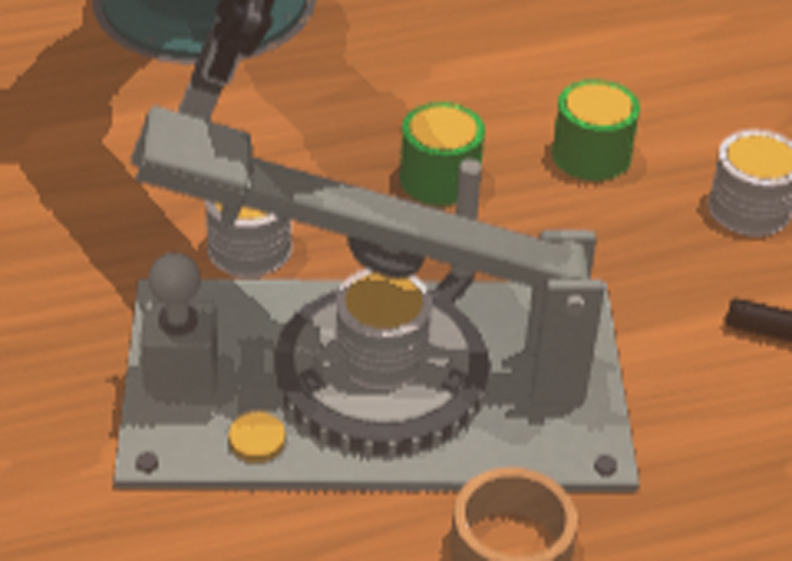

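View pics/fin_top.png

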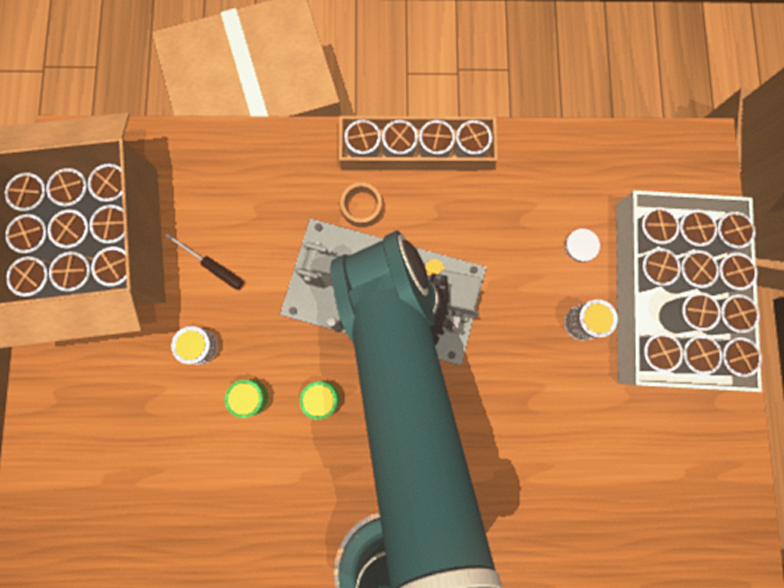

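The scene view shows the arm raised off the ball with its nose at about (195,150). The tin stands upright in the closed jaws at (385,330), and the bystanders are where they were. I'll let it settle, then hand in.

Call:
play_rows:
  rows:
    - {"twist": [0,0,0],"slide": [0,0,0],"claw": 5}
    - {"twist": [0,0,0],"slide": [0,0,0],"claw": 5}
    - {"twist": [0,0,0],"slide": [0,0,0],"claw": 5}
    - {"twist": [0,0,0],"slide": [0,0,0],"claw": 5}
    - {"twist": [0,0,0],"slide": [0,0,0],"claw": 5}
    - {"twist": [0,0,0],"slide": [0,0,0],"claw": 5}

```text
time: 11.15
ee_pos: [474.3, -84.6, 265.0]
ee_rot: [2.309, 1.751, -0.389]
ft_force: [12.7, -2.9, -4.7]
grip_width: 13.0
grip_force: 78.3
```

```bash
python3 pl.py; python3 - <<'E'
from h import *
print(np.abs(env.get_state()["qvel"]).max()); print(env.finish_job())
E
```

```text
pulled 16.10020727220345 along y 30.85402868933859 up 98.86040122034834 F x,y,z fixture 13.035859723971742 0.5527334796540644 -4.6635909941796685 M [ 0.06 -1.89  0.77] w 12.987409977564983 78.33670735359192 t 11.15
[ 0.2   0.22 -0.34  1.93  0.43  1.17 -0.62] [[0.256, 0.963, -0.078], [0.906, -0.268, -0.328], [-0.337, 0.013, -0.941]]
0.0017514142321208895
the job is handed in; nothing more can be done
None
```

I handed the job in at 11.2 s: the jaws are closed on the tin (11.5 N resistance at the peg), and the gripper holds the press arm still with the latch pulled and its nose about 10 cm up; the tin stands upright and nothing else had visibly moved. No verdict was returned.

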